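Clamp a glaze jar and open its stuck cap

TASK

The glaze jar with the black cap, standing between the jaws of the green bench clamp, is stuck shut and would just spin if you twisted it now. Fit the loose red four-armed knob right down onto the clamp's square spindle and turn it clockwise (seen from above) as far as it goes, so the jaws brace the jar; then twist the cap counter-clockwise until its threads let go and lift it straight up. Finish while still holding the cap level just above the jar's open mouth, a few centimetres clear of it, with the knob left on the spindle and the jar still clamped and standing on the clamp; leave the other jars and the tiles alone.

Things in the scene. Friction and masses are not known exactly. Their poses are not given: they have to be found in the camera images.
- clamp: green bench jar clamp, fixed on the table, 212 x 116 mm, base plate 12 mm thick. Origin at table height under its middle; x runs along its length from the spindle to the fixed jaw, z up. Housing with the upright square spindle at x = -70 mm (centred on y = 0, housing top z = 44 mm, 60 x 100 mm); jar axis near x = 48 mm; jaws, guide rods and fixed jaw reach no higher than z = 54 mm
- spindle_top (a point): centre of the spindle's upper end, 70 mm above the table, 26 mm above the housing top (a flat shoulder on which the seated knob rests). Steel shaft, 14 mm square, tapering to 8 mm over its last 6 mm. x and y axes are parallel to the sides of the square and turn with it
- spindle (a joint): turn of the spindle in rad: 0 at the start (jaws open), grows clockwise seen from above, stop at 1.2 (about 70 degrees). It drives the moving jaw 10 mm per rad towards the jar. Friction needs about 0.3 N m, about 0.5 N m at the end; it stays where it is left. At the start its square is parallel to the clamp's x and y
- spindle_foot (a point): point on the spindle axis at the housing top, 44 mm above the table; the seated knob's origin comes here. Fixed, axes as the clamp's
- jaw_pad: rubber-lined V of the moving jaw, on springs; it meets the jar after about 0.3 to 0.7 rad of spindle turn and at the stop presses with about 20 N. Origin at the clamp's origin at the start, moves along the clamp's x
- knob: loose red cross-shaped knob, 44 mm tall, 0.14 kg, bore down on the table. Four arms along its x and y, 49 mm end to end, 18 mm wide, flat ends from 8 to 44 mm height: grip two facing ends. Square bore from below, 16 mm wide (1 mm play each side of the spindle, about 8 degrees of turning play), 28 mm deep, sides parallel to its x and y. Origin: centre of its underside
- jar: white plastic jar standing on the clamp's base plate (12 mm above the table), 66 mm in diameter, 92 mm to the top of its seal ring, about 0.4 kg. Origin at the centre of its underside, z up. At first loose between the jaws with 1 to 3 mm to slide; clamping pushes it against the fixed jaw. Shoulder no higher than 61 mm at the cap's radius
- cap: black ribbed cap, 56 mm wide, 22 mm tall, origin at the centre of its lower rim; closed, this is 70 mm above the jar's origin, the top 105 mm above the table. Right-hand thread, three lugs: turned counter-clockwise from above it rises 3 mm and is free after about 1.2 rad; it lifts off for any turn from 1.3 to 1.7 rad, where the lugs meet the next thread. Needs about 0.4 N m
- white_glaze_jar: other glaze jar with a white lid, 68 mm in diameter, 99 mm tall, loose on the table behind the clamp; not to be moved. Origin at the centre of its underside
- blue_tile: glaze test tile, half blue-green, 75 x 45 x 10 mm, loose on the table to the left; not to be moved. Origin at the centre of its underside
- red_tile: glaze test tile, half rust red, 75 x 45 x 10 mm, loose on the table to the left; not to be moved. Origin at the centre of its underside
Things that resemble listed ones, but are neither listed nor needed, are in the scene too. There is more than one size of the cap; the job needs the larger.

How it is judged:
By the outcome, as a careful person would: the job done as asked, in the order asked, and still so for the second after the job is handed in, while the arm keeps its last pose, push and grip.
It also fails if it takes over 48 s, if anything falls off the work surface, if the arm or the gripper's body presses on something with over 40 N, if the wrist force passes 120 N, or if a joint passes its speed limit or range.

ROBOT

A 6-joint arm with a two-finger parallel gripper is mounted at the origin on a cart in front of the work surface, level with it; the furniture and walls round the work are solid. World frame = base frame: x ahead of the robot, y to its left, z up, the work surface at z = 0. Lengths are in mm, angles in rad, forces in N, time in s.
With the tool pointing down it reaches from about 300 to 775 mm from the base axis. Payload 14.6 kg.
Tool frame: the origin (TCP) lies on the centre line of the jaws, within the pads' length; the fingertips stand 19 mm ahead of it and the grasp point (between the pads) is the TCP (bot.tip_reach is the distance from the TCP to the fingertips, in mm); z points along the fingers, y is the line along which they close (so a half turn about z gives the same grasp; the last joint's range is limited). The gripper opens to 85 mm and grips with 20 to 120 N. Pads are 22 mm wide; open, the fingers measure 114 mm over their backs; the gripper's body (76 mm by 85 mm) begins 54 mm behind the grasp point. The pads swing forward as they close: fully open they stand 13 mm farther back than shut.
Start: joints at [1.231, 0.3, 1.521, -0, 1.321, -0.067], TCP at [148.184, 529.652, 250.281] pointing down, gripper open.
Joint ranges: [-3.03, 3.03], [-0.79, 2.21], [0.23, 2.52], [-1.04, 4.18], [0, 3.07], [-2.55, 2.55]. Speed limits (rad/s): [2.22, 2.22, 2.57, 3.14, 3.14, 3.14].

INTERFACE

Orientations are given as a unit quaternion [w, x, y, z].
In Python, from rig import bot gives the robot as it stands. Calls block until the motion is done:
- bot.move_to(position, orientation): joint-space move of the TCP to a pose.
- bot.servo_line(position, attitude=None, speed=150, until_force=None): straight line of the TCP; attitude=None keeps the orientation; speed is the mean speed in mm/s. With until_force (N) it stops when the force on the tool has changed by that much, and returns True; else False.
- bot.move_joints(angles): joint-space move.
- bot.move_gripper(opening, grip_force=None): finger opening in mm; grip_force is the grip in N (None keeps the last); returns when the fingers have stopped.
- bot.dwell(seconds).
- bot.ik(position, orientation): joint angles nearest the present ones, or None.
- bot.read_state(): the state.
- bot.read_camera(name): name is "side" or "top"; returns a dict with "image" (400x640x3 uint8, blue, green, red), "depth" (400x640 float32, mm along the optical axis (not along the pixel's ray), 0 where there is no reading), "fovy" (degrees; the focal length in pixels is half the picture's height over the tangent of half this angle, whatever the lens; pixels are square), "cx", "cy" (the principal point, pixels), "eye" and "attitude" of the camera in the world. Camera axes: x right, y down, z forward; pixel columns grow to the right and rows downward; lengths in mm; the calibration is good to about 2 mm. A picture is of the moment at which its call begins.
A pose or a line that the arm cannot do raises bot.MotionError and nothing moves.
- bot.finish_job(): hands the job in; it is judged then, once.
The state is a dict: "clock": time; "joint_positions": joint angles; "qvel": joint speeds; "effort": joint torques, N m; "ee_pos": TCP position; "tool_rot": TCP orientation; "ft_force": force on the tool from outside, world axes, zero at the start; "moment": the same for the moment, N m; "grip_width": finger opening in mm; "grip_force": force on a finger pad.
Only numpy, scipy, OpenCV 4.12 (cv2) and the standard library are available. Lean on these libraries where they do the work, as an engineer would, in place of code of your own. Each camera call takes 0.05 s, during which the arm holds its last target. There are 200 camera calls.

## Working session

There is one attempt and no reset: what is moved stays moved. The work goes in short steps, each a Python script; the robot and the scene stay as the last script left them, time stands still between calls to the robot, and variables do not carry over. Pictures are saved under pics/ and viewed, at most 10 in all, crops included, and the job is handed in when it is done.

```bash
ls; mkdir -p pics; cat > h.py <<'E'
import numpy as np, cv2
from scipy.spatial.transform import Rotation as R
from rig import bot
def cam(n):
    c=bot.read_camera(n); q=np.array(c["attitude"],float)
    c["R"]=R.from_quat(q[[1,2,3,0]]).as_matrix() if q.size==4 else q.reshape(3,3)
    c["f"]=200/np.tan(np.radians(c["fovy"])/2); c["eye"]=np.array(c["eye"]); return c
def ray(c,u,v): return c["R"]@np.array([(u-c["cx"])/c["f"],(v-c["cy"])/c["f"],1])
def onplane(c,u,v,z):
    d=ray(c,u,v); return c["eye"]+d*(z-c["eye"][2])/d[2]
def proj(c,p):
    q=c["R"].T@(np.array(p)-c["eye"]); return q[:2]/q[2]*c["f"]+[c["cx"],c["cy"]]
def cloud(c):
    v,u=np.mgrid[0:400,0:640]; d=c["depth"]
    P=np.stack([(u-c["cx"])/c["f"]*d,(v-c["cy"])/c["f"]*d,d],-1)
    return P@c["R"].T+c["eye"]
def down(yaw):  # tool z down, tool y axis at angle yaw in world
    y=np.array([np.cos(yaw),np.sin(yaw),0]); z=np.array([0,0,-1.]); x=np.cross(y,z)
    q=R.from_matrix(np.stack([x,y,z],1)).as_quat(); return [q[3],q[0],q[1],q[2]]
E
python3 - <<'E'
from h import *
for n in("top","side"):
    c=cam(n); print(n,c["eye"],c["attitude"],c["fovy"],c["cx"],c["cy"],(c["depth"]==0).mean()); cv2.imwrite(f"pics/{n}0.png",c["image"])
print(bot.read_state())
E
```

```text
pics
top [ 482.42666913  -20.8855979  1484.94667045] [ 0.02544603 -0.6972496   0.71609645 -0.02003411] 47.504213712374174 322.56559680413363 194.80834168381426 0.0039921875
side [576.22192847 967.70468701 835.86598878] [ 3.18741230e-04  7.49290366e-03  8.96781893e-01 -4.42409303e-01] 44.1297793778577 313.44245171847956 201.50907462029357 0.00395703125
{'clock': 0.1, 'joint_positions': array([ 1.23138662e+00,  3.00434077e-01,  1.52150190e+00, -8.84441198e-06,
        1.32071037e+00, -6.66374785e-02]), 'qvel': array([-0.00021524, -0.00018437, -0.00161442,  0.00032858,  0.00119526,
       -0.00064087]), 'effort': array([ 1.92625455e-03, -5.44373953e+01, -3.62364399e+01, -1.08876447e-04,
        3.06364869e-03,  6.41786255e-05]), 'ee_pos': array([148.13400427, 529.48350487, 249.77511191]), 'tool_rot': array([-1.02033024e-04,  1.35962578e-01,  9.90713833e-01, -5.16890185e-04]), 'ft_force': array([-0.39758635, -0.24023685,  0.09950482]), 'moment': array([-0.01784715, -0.0068506 ,  0.02227407]), 'grip_force': 0.0, 'grip_width': 85.40794751833513}
```

View pics/top0.png

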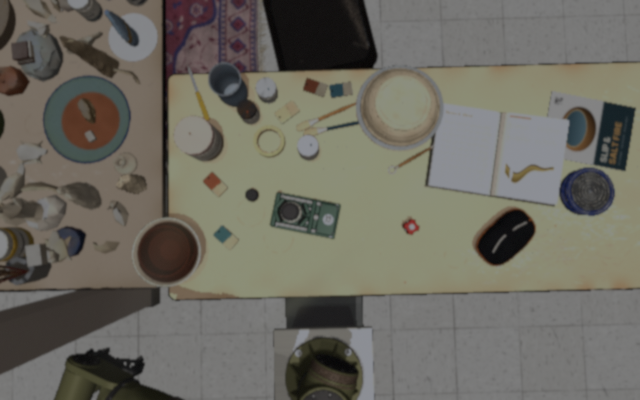

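View pics/side0.png

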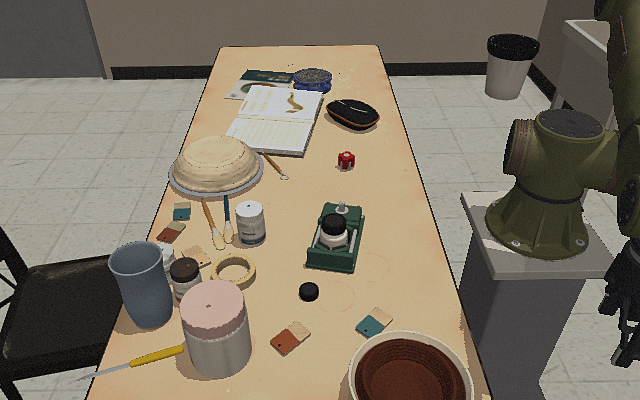

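Top view: the black-capped jar in the clamp is at (291,210), the spindle is at about (327,217) and the red knob is at (411,227). These could be mistaken for the cap: the loose black cap at (252,195), the dark-capped jar at (247,110) and the black case at (505,237). These could be mistaken for the knob: the red tiles at (215,184) and (315,88). I choose the clamped cap and the cross knob, and will check both in one crop.

```bash
python3 - <<'E'
from h import *
t=cv2.imread("pics/top0.png"); s=cv2.imread("pics/side0.png")
a=cv2.resize(t[175:255,240:440],None,fx=4,fy=4,interpolation=cv2.INTER_CUBIC)
b=cv2.resize(s[135:285,285:385],None,fx=3.2,fy=1.8,interpolation=cv2.INTER_CUBIC)
b=cv2.resize(s[140:280,285:385],None,fx=2,fy=2,interpolation=cv2.INTER_CUBIC)
o=np.zeros((600,800,3),np.uint8); o[:320]=a; o[320:600,:200]=b
k=cv2.resize(s[145:175,330:365],None,fx=8,fy=8,interpolation=cv2.INTER_CUBIC); o[340:580,220:500]=k
o[340:580,510:790]=cv2.resize(t[212:242,394:429],None,fx=8,fy=8,interpolation=cv2.INTER_CUBIC)
cv2.imwrite("pics/crop1.png",o)
for n in("top","side"):
    c=cam(n); P=cloud(c); h=cv2.cvtColor(c["image"],cv2.COLOR_BGR2HSV).astype(int)
    H,S,V=h[...,0],h[...,1],h[...,2]
    w=((abs(P[...,2])<8)&(P[...,0]>300)&(P[...,0]<650)&(abs(P[...,1])<250)); print(n,"table z",np.median(P[w][:,2]),w.sum())
    red=((H<8)|(H>172))&(S>150)&(V>60)&(P[...,2]>5)&(P[...,2]<70)
    k,l,st,ce=cv2.connectedComponentsWithStats(red.astype(np.uint8))
    for i in range(1,k):
        if st[i,4]>20: print(" red",st[i],ce[i],P[l==i].mean(0),P[l==i].max(0),P[l==i].min(0))
    g=(H>60)&(H<95)&(S>80)&(V<130)&(P[...,2]>-5)&(P[...,2]<70)
    k,l,st,ce=cv2.connectedComponentsWithStats(g.astype(np.uint8))
    for i in range(1,k):
        if st[i,4]>60:
            print(" green",st[i],ce[i],P[l==i].mean(0)); 
E
```

```text
top table z -0.42886185336351446 13841
 red [404 220  11  13  48] [408.22916667 225.60416667] [ 470.66510558 -279.24760035   42.45484784] [ 488.17826178 -265.77091004   51.34042714] [ 450.23508114 -298.43524417   29.16934031]
 green [216 229  13  12  87] [222.04597701 234.09195402] [458.84636817 318.28772237   9.26750735]
side table z 1.3317619385693433 14608
 red [338 151  17  18 176] [345.83522727 159.79545455] [ 468.58671915 -279.31597397   35.21395787] [ 491.97169881 -261.32600805   49.5893586 ] [ 443.66446543 -311.91829594   12.16523131]
 red [394 360  20  13  79] [402.64556962 364.70886076] [409.4590142  428.04979121  37.84813579] [425.09495382 438.18975792  44.23843493] [390.8152899  418.60736193  30.08889112]
 red [383 364  10   8  23] [387.95652174 367.43478261] [437.48027727 433.61251014  38.26546626] [447.31389353 439.56274163  43.34925066] [429.43105759 428.62671817  32.97106082]
 red [392 368  38  32 309] [410.08414239 384.54045307] [399.78133448 460.94446773  25.38147791] [435.86898704 489.41103382  41.48427337] [365.10991447 434.3380568   17.40088455]
 red [379 371  18
[... 174 characters left out ...]
  13   7  25] [377.48 382.48] [460.00258488 462.55377086  35.87488484] [473.04130093 467.72950685  48.65244611] [449.65505039 454.98396392  29.04686162]
 red [428 382  10   9  23] [433.34782609 386.39130435] [361.29828182 472.17507676  36.05046045] [369.16381963 478.7461794   40.89561127] [354.49791086 466.57464565  31.72110405]
 red [371 385  10   9  24] [375.20833333 388.625     ] [465.63780625 475.38095615  37.12736911] [473.02076777 485.17516987  44.20796532] [456.26362649 466.47692634  30.98774821]
 green [174 209  16   9  76] [180.90789474 212.67105263] [923.65541959 -67.76052692  10.24755282]
 green [356 315  28  23 320] [369.671875 326.28125 ] [457.49783056 317.48924217  10.65883165]
```

View pics/crop1.png

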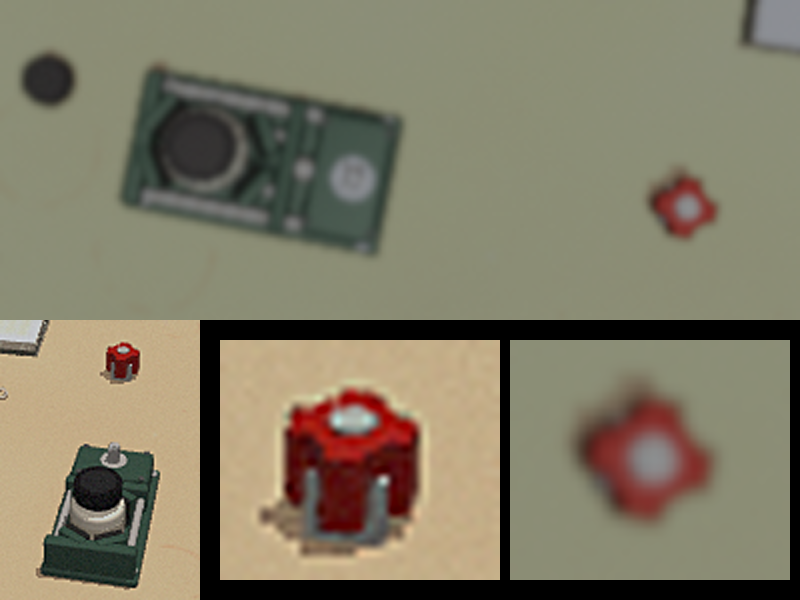

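The crop confirms both choices: the four-armed red knob at (411,227), standing up with a silver centre disc, and the black cap on the white jar in the V jaws at (291,210). The loose cap at (252,195) is smaller. Next I'll measure.

```bash
cat > m.py <<'E'
from h import *
def blobs(mask,amin):
    k,l,st,ce=cv2.connectedComponentsWithStats(mask.astype(np.uint8)); return [(l==i,ce[i],st[i]) for i in range(1,k) if st[i,4]>=amin]
def tri(c1,p1,c2,p2):
    A=[];b=[]
    for c,p in((c1,p1),(c2,p2)):
        d=ray(c,*p); d/=np.linalg.norm(d); M=np.eye(3)-np.outer(d,d); A.append(M); b.append(M@c["eye"])
    x=np.linalg.lstsq(np.vstack(A),np.hstack(b),rcond=None)[0]
    return x
def avg(n,k=8):
    cs=[cam(n) for _ in range(k)]; c=cs[0]; c["image"]=np.mean([x["image"] for x in cs],0).astype(np.uint8); return c
def hsv(c): return [x.astype(int) for x in cv2.split(cv2.cvtColor(c["image"],cv2.COLOR_BGR2HSV))]
E
python3 - <<'E'
from m import *
T=avg("top",4); S=avg("side",4)
for n,c,win in(("top",T,(260,185,350,250)),("side",S,(300,195,370,280))):
    H,Sa,V=hsv(c); x0,y0,x1,y1=win
    W=np.zeros(H.shape,bool); W[y0:y1,x0:x1]=1
    I=c["image"].astype(int); G=(I[...,1]-I[...,2]>8)&(V<130)
    b=sorted(blobs(G&W,30),key=lambda b:-b[2][4])
    pts=np.vstack([np.argwhere(x[0])[:,::-1] for x in b]).astype(np.float32)
    hull=cv2.convexHull(pts)[:,0]
    w=np.array([onplane(c,*p,12)[:2] for p in hull],np.float32)
    r=cv2.minAreaRect(w); print(n,"green",[x[2][4] for x in b],"hull px",hull.min(0),hull.max(0),"rect z12",r)
    black=(V<70)&(Sa<90)&W
    for x in blobs(black,60): print("  black",x[2],x[1],"z105:",onplane(c,*x[1],105))
    e=((Sa<70)&(V>95))&W
    for x in blobs(e,8): print("  grey",x[2],x[1])
E
python3 - <<'E'
from m import *
import json
for n,(x0,y0,x1,y1) in(("top",(398,214,424,240)),("side",(330,145,365,175))):
    c=avg(n,6); H,Sa,V=hsv(c); W=np.zeros(H.shape,bool); W[y0:y1,x0:x1]=1
    I=c["image"].astype(int); red=(I[...,2]-I[...,1]>35)&(Sa>110)&((H<9)|(H>170))&W
    for x in blobs(red,10): print(n,"red",x[2],x[1])
    wh=(Sa<75)&(V>120)&W
    for x in blobs(wh,3): print("  white",x[2],x[1],onplane(c,*x[1],44))
    if n=="top":
        print(Sa[y0:y1,x0:x1])
E
```

```text
top green [np.int32(884), np.int32(190)] hull px [271. 193.] [339. 237.] rect z12 ((512.8134155273438, 48.893402099609375), (208.9964141845703, 108.6156234741211), 77.14315795898438)
  black [274 199  39  27 569] [292.33919156 211.22319859] z105: [523.98670265  81.60180625 105.        ]
  grey [ 260  185   90   65 3691] [303.8973178  218.68599296]
  grey [282 195  30   9  81] [296.77777778 199.04938272]
  grey [288 210  13  13  33] [295.3030303  218.24242424]
  grey [322 213  12  13 127] [327.72440945 219.2992126 ]
  grey [314 215   4   5  16] [315.5 217. ]
  grey [312 229   3   4  10] [313.  230.8]
side green [np.int32(1589), np.int32(177)] hull px [306. 203.] [364. 273.] rect z12 ((512.8522338867188, 31.657440185546875), (250.90472412109375, 120.86785888671875), 77.48809051513672)
  black [319 209  43  39 605] [338.20165289 224.49256198] z105: [513.31254853 102.60664183 105.        ]
  black [305 252  49  22 689] [329.93904209 261.80696662] z105: [537.06514387 223.43719602 105.        ]
  grey [335 201  14  13  84] [341.27380952 207.97619048]
  grey [312 225  36  25 379] [330.62005
[... 2720 characters left out ...]

 [ 43  43  43  43  43  45  44  44  44  44  44  44  45  43  43  44  43  43
   44  44  44  44  44  44  42  44]
 [ 43  43  42  43  42  44  44  44  42  43  44  44  44  44  44  44  43  43
   44  45  44  44  44  44  44  44]
 [ 43  43  43  44  42  44  44  44  43  45  44  44  45  45  44  43  43  44
   45  45  44  44  44  44  44  44]
 [ 43  43  42  44  45  44  44  43  44  44  42  42  45  43  43  44  44  44
   44  43  43  44  42  42  44  44]]
side red [338 151  17  18 196] [345.94387755 159.46938776]
  white [337 149  19  16  42] [344.95238095 154.28571429] [ 470.41578668 -296.28506114   44.        ]
  white [344 153   6   4  15] [346.33333333 154.53333333] [ 466.35509216 -294.78591635   44.        ]
```

```bash
python3 - <<'E'
from m import *
np.set_printoptions(precision=1,suppress=True,linewidth=170)
C={}
for n in("top","side"):
    cs=[cam(n) for _ in range(6)]; c=cs[0]; c["image"]=np.mean([x["image"] for x in cs],0).astype(np.uint8)
    D=np.stack([x["depth"] for x in cs]); D[D==0]=np.nan; print(n,"depth noise",np.nanmedian(np.nanstd(D,0))); c["depth"]=np.nan_to_num(np.nanmedian(D,0))
    C[n]=c; P=cloud(c)
    def reg(cx,cy,r,z0,z1): 
        m=(np.hypot(P[...,0]-cx,P[...,1]-cy)<r)&(P[...,2]>z0)&(P[...,2]<z1); return m
    for nm,a in(("knob",(467,-289,45,37,60)),("cap",(524,85,45,97,115)),("spindle",(500,-20,25,56,85)),("housing",(500,-20,60,38,50)),("table near knob",(467,-289,90,-10,6)),("table clamp",(512,49,200,-10,6))):
        m=reg(*a); Q=P[m]
        if len(Q)==0: print(nm,"none"); continue
        (ux,uy),rr=cv2.minEnclosingCircle(Q[:,:2].astype(np.float32))
        print(" ",nm,len(Q),"mean",Q.mean(0),"encl",ux,uy,rr,"z",np.percentile(Q[:,2],[10,50,90]))
c=C["side"]
H,Sa,V=hsv(c); print(Sa[148:164,336:358]); print(V[148:164,336:358])
print("spindle V",V[198:216,332:352])
# lens check: table edge in top
g=cv2.cvtColor(C["top"]["image"],cv2.COLOR_BGR2GRAY).astype(float)
for x in(180,230,400,460,520,580,630):
    d=np.diff(cv2.GaussianBlur(g,(5,5),0)[:,x]); print(x,282+np.argmin(d[282:306]), 55+np.argmax(d[55:85]))
E
```

```text
top depth noise 3.1547809
  knob 151 mean [ 469.1 -288.3   43. ] encl 469.1841125488281 -289.0302429199219 24.516372680664062 z [40.8 43.  45. ]
  cap 270 mean [525.3  90.2 105. ] encl 525.34912109375 90.38104248046875 28.15337562561035 z [103.1 105.1 106.7]
  spindle 20 mean [499.1 -25.7  67.3] encl 499.1741943359375 -26.273658752441406 8.031776428222656 z [64.5 67.7 69.9]
  housing 635 mean [500.4 -16.1  43.6] encl 500.6670837402344 -16.164825439453125 57.340858459472656 z [40.9 43.6 46.7]
  table near knob 2224 mean [ 466.4 -288.6   -0.9] encl 467.0229187011719 -288.98919677734375 89.926513671875 z [-2.8 -0.9  1.1]
  table clamp 9254 mean [507.3  47.   -0.5] encl 511.99285888671875 49.01680374145508 199.96995544433594 z [-2.5 -0.5  1.5]
side depth noise 3.0261378
  knob 122 mean [ 467.5 -284.9   44.1] encl 467.3104553222656 -290.338134765625 24.987436294555664 z [39.4 44.9 46.8]
  cap 367 mean [523.5  93.3 105.7] encl 522.5501098632812 88.53225708007812 29.165334701538086 z [101.9 106.5 107.7]
  spindle 41 mean [497.1 -23.5  65.2] encl 496.826904296875 -26.628995895385742 8.727017
[... 4189 characters left out ...]
  90  86  76 185 180 188  60  75  76  76]
 [ 76  74  76 159 185 179  99  87  93  88  90  88  99 179 173 180 121  70  76  76]
 [ 76  76  71 112 184 100  96  83  88  87  85  82  94 177 173 180 118  68  76  75]
 [ 78  77  75  76 194 182 177  98 101  94  85 104 155 176 175 188  86  70  78  78]
 [ 86  86  82  79 105 165 186 186 185 180 179 181 182 183 185  91  68  76  75  76]
 [ 29  20  16  29  26  43  86 161 171 190 189 188 137 116  64  68  74  75  76  78]
 [ 27  23  27  25  17  11  14   8  25  57  72  69  67  71  74  76  77  77  78  76]
 [ 40  38  42  40  41  32  39  23  20  14  53  82  80  77  77  76  77  75  77  77]]
180 285 74
230 294 84
400 292 74
460 291 67
520 289 65
580 288 64
630 286 63
```

```bash
python3 - <<'E'
from m import *
np.set_printoptions(precision=2,suppress=True,linewidth=170)
for n in("top","side"):
    cs=[cam(n) for _ in range(8)]; c=cs[0]
    D=np.stack([x["depth"] for x in cs]); c["depth"]=np.median(D,0); P=cloud(c)
    I=np.mean([x["image"] for x in cs],0).astype(np.uint8)
    I=cv2.cvtColor(I,cv2.COLOR_BGR2HSV)
    ctr=np.array([469.2,-289]) if n=="top" else np.array([467.3,-290.3])
    # back-project onto z=44 plane, colour mask of top face
    v,u=np.mgrid[140:245,330:430]; W=np.array([onplane(c,a,b,44) for a,b in zip(u.ravel(),v.ravel())])
    if n=="top": m=(I[140:245,330:430,1].ravel()>115)
    else: m=(I[140:245,330:430,1].ravel()>110)&(I[140:245,330:430,2].ravel()>140)
    d=W[:,:2]-ctr; r=np.hypot(*d.T); th=np.arctan2(d[:,1],d[:,0])
    for lo,hi in((14,30),(18,27)):
        k=m&(r>lo)&(r<hi); z=np.sum(np.exp(4j*th[k])); print(n,k.sum(),"yaw mod 90:",np.degrees(np.angle(z))/4%90,abs(z)/k.sum())
    k=m&(r<30)
    print(n,"centroid red",d[k].mean(0))
print(bot.tip_reach)
for nm,p in(("knob",[468.3,-289.5,30]),("spin",[498,-26.3,74]),("cap",[524,89.5,97])):
    for y in range(-180,181,20):
        q=bot.ik(p,down(np.radians(y))); print(nm,y,None if q is None else np.array(q)[[0,5]])
E
```

```text
top 84 yaw mod 90: 77.2622265185576 0.2513358436271808
top 44 yaw mod 90: 77.69806201025112 0.45836871765772574
top centroid red [-0.59  3.47]
side 51 yaw mod 90: 77.53392145888184 0.2421338075209924
side 27 yaw mod 90: 78.17129425435688 0.4633645794886374
side centroid red [-0.21 -1.11]
19.0
knob -180 [-0.62  2.52]
knob -160 [-0.62  2.17]
knob -140 [-0.62  1.82]
knob -120 [-0.62  1.47]
knob -100 [-0.62  1.13]
knob -80 [-0.62  0.78]
knob -60 [-0.62  0.43]
knob -40 [-0.62  0.08]
knob -20 [-0.62 -0.27]
knob 0 [-0.62 -0.62]
knob 20 [-0.62 -0.97]
knob 40 [-0.62 -1.32]
knob 60 [-0.62 -1.67]
knob 80 [-0.62 -2.02]
knob 100 [-0.62 -2.37]
knob 120 None
knob 140 None
knob 160 None
knob 180 [-0.62  2.52]
spin -180 None
spin -160 None
spin -140 [-0.13  2.32]
spin -120 [-0.13  1.97]
spin -100 [-0.13  1.62]
spin -80 [-0.13  1.27]
spin -60 [-0.13  0.92]
spin -40 [-0.13  0.57]
spin -20 [-0.13  0.22]
spin 0 [-0.13 -0.13]
spin 20 [-0.13 -0.48]
spin 40 [-0.13 -0.82]
spin 60 [-0.13 -1.17]
spin 80 [-0.13 -1.52]
spin 100 [-0.13 -1.87]
spin 120 [-0.13 -2.22]
spin 140 None
spin 160 None
spin 180 None
cap -180 None
cap -160 None
cap -140 [0.1  2.54]
cap -120 [0.1  2.19]
cap -100 [0.1  1.85]
cap -80 [0.1 1.5]
cap -60 [0.1  1.15]
cap -40 [0.1 0.8]
cap -20 [0.1  0.45]
cap 0 [0.1 0.1]
cap 20 [ 0.1  -0.25]
cap 40 [ 0.1 -0.6]
cap 60 [ 0.1  -0.95]
cap 80 [ 0.1 -1.3]
cap 100 [ 0.1  -1.65]
cap 120 [ 0.1  -1.99]
cap 140 [ 0.1  -2.34]
cap 160 None
cap 180 None
```

```bash
python3 - <<'E'
from m import *
y=np.radians(-12.2)
bot.move_gripper(75)
bot.move_to([468.3,-289.5,140],down(y))
print(bot.servo_line([468.3,-289.5,32],speed=120,until_force=8), bot.read_state()["ee_pos"])
bot.move_gripper(30,80); s=bot.read_state(); print(s["grip_width"],s["grip_force"],s["ee_pos"],s["ft_force"])
bot.servo_line([468.3,-289.5,170],speed=200); s=bot.read_state(); print(s["grip_width"],s["ft_force"],s["clock"])
bot.move_to([498,-26.3,130],down(np.radians(-12.75)))
c=avg("side",3); cv2.imwrite("pics/hold.png",cv2.resize(c["image"][90:290,260:420],None,fx=4,fy=3,interpolation=cv2.INTER_CUBIC))
c=avg("top",3);print(bot.read_state()["clock"],bot.read_state()["ee_pos"])
E
```

```text
False [ 468.6475157  -289.72230909   32.72877358]
47.77822096114487 82.89463877677917 [ 468.77036008 -289.84250459   33.00626726] [-2.24248078  0.5398137   5.97682466]
47.538856822462165 [-0.79211181  0.59162097 -1.87940752] 8.225
9.5667 [498.05587504 -26.95118048 130.02256263]
```

View pics/hold.png

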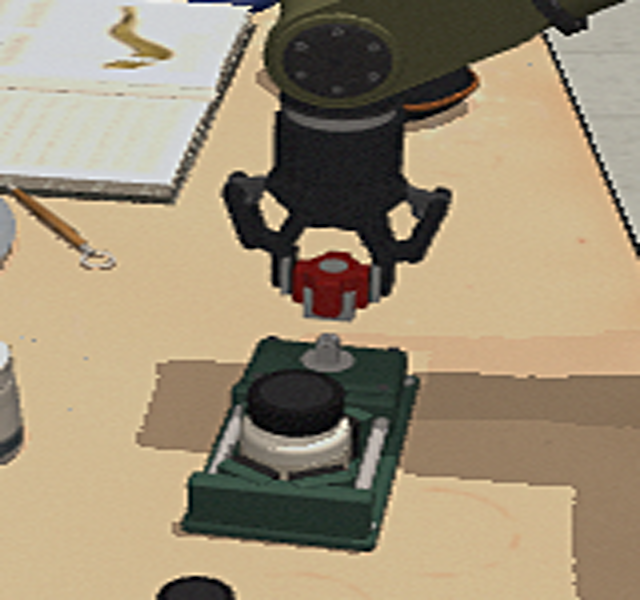

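The knob is held upright by two facing arm ends, with its silver disc at crop (333,266), which is pixel (343,179). It hangs over the spindle tip at crop (327,340), pixel (342,203). Next is the relative offset of knob to spindle in the side view.

```bash
python3 - <<'E'
from m import *
np.set_printoptions(precision=1,suppress=True,linewidth=170)
c=avg("side",6); H,Sa,V=hsv(c); s=bot.read_state(); print(s["ee_pos"])
W=np.zeros(V.shape,bool); W[172:186,334:352]=1
wt=np.where(W&(V>90),np.clip(120-Sa,0,120),0)
print(Sa[172:186,334:354]); print(V[172:186,334:354])
print("exp disc px",proj(c,[*s["ee_pos"][:2],44+s["ee_pos"][2]-32.9]))
print("spindle exp",proj(c,[498,-26.3,70]),proj(c,[498,-26.3,44])); print(V[199:216,332:352])
t=avg("top",4); P=cloud(t); 
E
```

```text
[498.  -26.4 130. ]
[[ 63  81  78  78  77  77  78  77  79  76  77  79  78  79  79  78  81  68 134  24]
 [ 68  78  79  77  78  76  75  74  71  71  71  71  71  75  77  79  79  80 227  97]
 [ 67  78  76  78  77  74  71  98 255 244 233 191 162 100  73  77  79  79  71 104]
 [ 63  76  73  69  68 118 127 252 244 239 242 236 247 166  68  76  78  80  67 170]
 [ 61  92  75 113 249 249 244 180 108 104 165 199 237 241 143  70  73  77  81 164]
 [223 227 227 232 236 212 101  21  13  11  17  21 106 230 247 163  68  74  79 204]
 [213 217 220 213 224 142  23   7   9  11  11  11  27 238 232 225 157 145  95  23]
 [206 205 217 206 220 190  32  13  14   9   9  18  34 228 218 205 236 229 156   8]
 [222 219 200 192 218 235 172  42   7  26  24 114 199 218 215 209 212 217 151  12]
 [222 206 205 209 214 221 214 235 233 226 233 221 230 213 211 194 204 230 152  11]
 [200 217 200 210 198 207 218 215 220 220 222 214 204 189 204 210 202 221 141   9]
 [231 206 198 199 194 213 206 205 209 207 216 210 208 226 198 221 218 216  25   9]
 [201 198 211 217 201 227 201 211 205 208 211 203 197 206 202 212 207 217  51  12]
 
[... 2023 characters left out ...]
99  75 122 121  59  45  48  50  49]
 [ 52  50  47  67 124 114 112  95  98  98  98  97  72 117 118 122  43  50  52  52]
 [ 58  50  52 104 119 113 108  98  96  98  96  98  85 114 112 120  80  47  52  54]
 [ 60  51  52  85 121 112 104  98  96  96  96  99  83 113 113 117  79  47  50  52]
 [ 51  51  47  51 126 116 111 110 109 103 100  99 109 113 115 125  61  49  53  52]
 [ 56  58  54  52  69 119 119 116 113 112 113 114 117 121 121  73  48  53  51  53]
 [ 26  23  22  30  25  37  57 107 123 122 124 123 114  79  43  49  50  52  52  54]
 [ 34  31  32  29  19  23  17  18  23  38  48  47  48  47  51  53  53  51  54  52]
 [ 44  41  43  43  43  37  39  27  22  26  40  56  53  53  50  55  53  52  55  52]]
```

```bash
python3 - <<'E'
from m import *
np.set_printoptions(precision=2,suppress=True,linewidth=170)
q=down(np.radians(-12.75)); p=np.array([498.8,-25.2,107.])
bot.servo_line(p,q,speed=100); bot.dwell(0.1); F0=bot.read_state()["ft_force"]; M0=bot.read_state()["moment"]
z=107.
while z>77.2:
    z=max(z-3,77); p[2]=z
    hit=bot.servo_line(p,q,speed=40,until_force=15)
    s=bot.read_state(); f=s["ft_force"]-F0
    print(round(z,1),hit,s["ee_pos"],f,s["moment"]-M0,s["grip_width"])
    if hit or f[2]>15: break
    p[:2]+=np.clip(0.06*f[:2],-.8,.8)
print(bot.read_state()["clock"])
E
```

```text
104.0 False [498.79 -25.21 104.05] [-0.42 -0.84 -1.97] [-0.04  0.09  0.  ] 47.740211794608506
101.0 False [498.68 -25.24 100.83] [-0.07 -0.62 -0.76] [-0.08  0.05 -0.01] 47.43030664252537
98.0 False [498.67 -25.29  97.79] [ 0.49 -0.09 -0.81] [-0.06  0.04  0.  ] 47.69376380052071
95.0 False [498.7  -25.29  94.8 ] [-0.29 -1.58 -1.01] [-0.03  0.07 -0.01] 47.44703614650386
92.0 False [498.69 -25.38  91.81] [-0.52 -1.03 -0.87] [-0.09  0.08 -0.02] 47.9637891241104
89.0 False [498.66 -25.45  88.81] [ 0.14 -1.44 -0.47] [-0.03  0.03 -0.07] 47.748307143016156
86.0 False [498.67 -25.54  85.81] [-1.2  -0.74 -1.1 ] [-0.04  0.03 -0.01] 47.79026187495229
83.0 False [498.58 -25.57  82.79] [-0.18 -0.82 -0.64] [-0.05  0.02  0.02] 47.757795284271076
80.0 False [498.57 -25.63  79.79] [ 0.26  0.33 -0.99] [-0.03  0.06 -0.04] 47.67145807357248
77.0 False [498.83 -25.61  77.01] [ 0.59 -1.48 -0.36] [-0.01 -0.1  -0.  ] 47.56891522666606
13.05
```

```bash
python3 - <<'E'
from m import *
np.set_printoptions(precision=2,suppress=True,linewidth=170)
s=bot.read_state(); p=np.array([498.7,-25.65,72.]); y0=np.radians(-12.75); F0=s["ft_force"]; M0=s["moment"]
print(bot.servo_line(p,down(y0),speed=15,until_force=8),bot.read_state()["ee_pos"])
p[2]=bot.read_state()["ee_pos"][2]+0.3
bot.move_gripper(30,110)
a=0; last=0
while a<1.42:
    a+=0.12 if a<1.0 else 0.05
    bot.servo_line(p,down(y0-a),speed=60)
    s=bot.read_state(); f=s["ft_force"]-F0; m=s["moment"]-M0
    print(round(a,2),s["ee_pos"],f,m,round(s["grip_width"],1),round(s["clock"],2))
    p[:2]+=np.clip(0.03*f[:2],-.4,.4)
    if abs(m[2])>1.3 or (a>1.1 and abs(m[2])>1.0): break
E
```

```text
True [498.83 -25.59  76.95]
0.12 [498.94 -25.76  77.35] [1.96 0.14 1.11] [-0.25 -0.25 -0.04] 47.4 13.74
0.24 [499.2  -26.    77.39] [ 3.4  -2.81  0.15] [-0.7  -0.51  0.02] 46.8 14.01
0.36 [499.24 -25.98  77.4 ] [ 2.5  -3.22 -0.49] [-0.73 -0.56  0.06] 47.3 14.28
0.48 [499.24 -26.02  77.4 ] [ 3.76 -2.49  0.38] [-0.65 -0.58  0.09] 47.3 14.54
0.6 [499.27 -26.02  77.38] [ 2.81 -2.42  1.31] [-0.67 -0.52  0.08] 46.9 14.81
0.72 [499.28 -26.03  77.36] [ 3.68 -1.98  2.29] [-0.68 -0.46  0.05] 47.0 15.07
0.84 [499.29 -26.06  77.34] [ 2.27 -2.09  3.43] [-0.65 -0.32  0.05] 47.4 15.34
0.96 [499.31 -26.08  77.34] [ 0.98 -2.8   4.43] [-0.58 -0.27  0.08] 47.1 15.61
1.08 [499.33 -26.12  77.32] [ 0.57 -1.19  5.08] [-0.43 -0.16  0.17] 47.5 15.88
1.13 [499.36 -26.12  77.34] [ 0.36 -1.18  5.85] [-0.4  -0.14  0.24] 47.0 16.12
1.18 [499.38 -26.13  77.34] [ 0.97 -0.79  6.28] [-0.37 -0.12  0.26] 47.2 16.38
1.23 [499.36 -26.17  77.32] [ 0.02 -0.61  5.9 ] [-0.35 -0.07  0.29] 47.2 16.62
1.28 [499.37 -26.17  77.33] [ 0.96 -1.02  5.35] [-0.35 -0.12  0.26] 47.5 16.88
1.33 [499.37 -26.19  77.31] [-0.48 -0.48  6.74] [-0.25 -0.05  0.33] 47.2 17.12
1.38 [499.36 -26.17  77.3 ] [0.99 0.1  6.27] [-0.26 -0.09  0.32] 47.1 17.38
1.43 [499.37 -26.19  77.31] [ 0.21 -0.91  5.31] [-0.25 -0.04  0.34] 47.1 17.62
```

```bash
python3 - <<'E'
from m import *
s=bot.read_state(); q=s["tool_rot"]; M=R.from_quat(np.array(q)[[1,2,3,0]]).as_matrix(); print(M.round(3),np.degrees(np.arctan2(M[1,1],M[0,1])),s["moment"],s["grip_force"],s["effort"])
c=avg("side",3); cv2.imwrite("pics/turned.png",cv2.resize(c["image"][150:280,290:390],None,fx=6,fy=4.6,interpolation=cv2.INTER_CUBIC))
E
```

```text
[[ 0.997 -0.076 -0.   ]
 [-0.076 -0.997  0.   ]
 [-0.    -0.    -1.   ]] -94.35376370308008 [-0.21721609 -0.18447898  0.34589918] 114.16816234588623 [  0.29463468 -49.78922367 -25.60968697   0.46682155   0.30004277
   0.6216919 ]
```

View pics/turned.png

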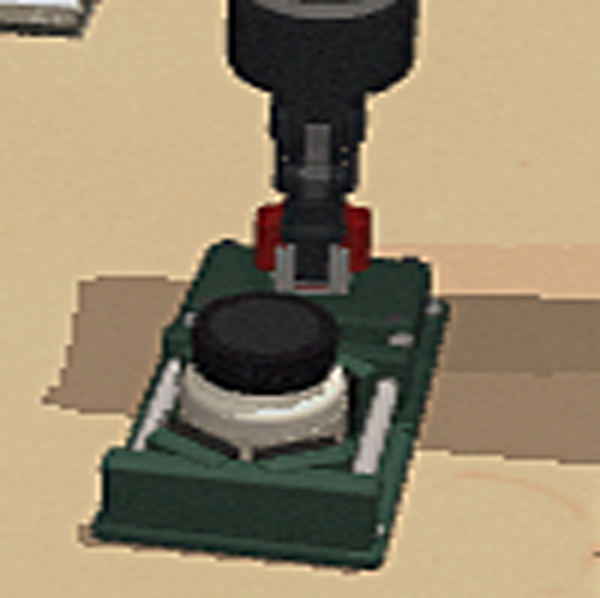

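The knob has turned with the gripper: its arms show left and right of the finger, at crop (265,235) and (360,235). The jar stands between the V jaws. There is no sharp rise from the end stop yet, so I'll keep turning.

```bash
python3 - <<'E'
from m import *
np.set_printoptions(precision=2,suppress=True,linewidth=170)
p=bot.read_state()["ee_pos"].copy(); y0=np.radians(-12.75); a=1.43; 
def st(): 
    s=bot.read_state(); M=R.from_quat(np.array(s["tool_rot"])[[1,2,3,0]]).as_matrix()
    print(round(a,2),np.arctan2(M[1,1],M[0,1])-y0,s["ft_force"],s["moment"],s["effort"][5],round(s["grip_width"],2),round(s["clock"],2)); return s
st()
while a<1.75:
    a+=0.05; bot.servo_line(p,down(y0-a),speed=60); s=st()
    if abs(s["effort"][5])>1.6 or abs(s["moment"][2])>1.3: break
E
```

```text
1.43 -1.4238736136831482 [ 0.53 -0.84  5.99] [-0.2  -0.2   0.33] 0.3700967878103256 47.58 17.77
1.48 -1.475009816333491 [ 2.63 -1.16  5.43] [-0.37 -0.36  0.57] 0.8400593139231205 47.28 18.02
1.53 -1.5265635263021373 [ 2.42 -1.35  4.63] [-0.29 -0.36  0.59] 0.9146964177489281 47.24 18.27
1.58 -1.5773326359876112 [ 1.72 -2.71  4.1 ] [-0.46 -0.31  0.54] 0.8478838205337524 47.18 18.52
1.63 -1.627787155230898 [ 1.48 -1.4   4.05] [-0.24 -0.23  0.35] 0.7264022715389729 47.27 18.77
1.68 -1.6781145072803028 [ 0.08 -1.84  4.69] [-0.53 -0.04  0.11] 0.32587381079792976 47.49 19.02
1.73 -1.7278805898884289 [ 1.5  -2.53  3.91] [-0.5  -0.15 -0.03] 0.33793050795793533 47.41 19.27
1.78 -1.7777999308765566 [ 2.47 -3.07  3.25] [-0.64 -0.45  0.24] 0.5289513431489468 47.34 19.52
```

```bash
python3 - <<'E'
from m import *
bot.move_gripper(75); s=bot.read_state(); p=s["ee_pos"].copy(); print(s["ft_force"])
p[2]=150; bot.servo_line(p,speed=250)
c=avg("side",2); t=avg("top",2); print(bot.read_state()["clock"])
a=cv2.resize(c["image"][180:280,300:375],None,fx=5,fy=5,interpolation=cv2.INTER_CUBIC)
o=np.zeros((600,800,3),np.uint8); o[:500,:375]=a
s0=cv2.imread("pics/side0.png"); o[:500,400:775]=cv2.resize(s0[180:280,300:375],None,fx=5,fy=5,interpolation=cv2.INTER_CUBIC)
cv2.imwrite("pics/rel.png",o)
E
```

```text
[ 0.36946695  0.05722805 -0.09053523]
20.55
```

View pics/rel.png

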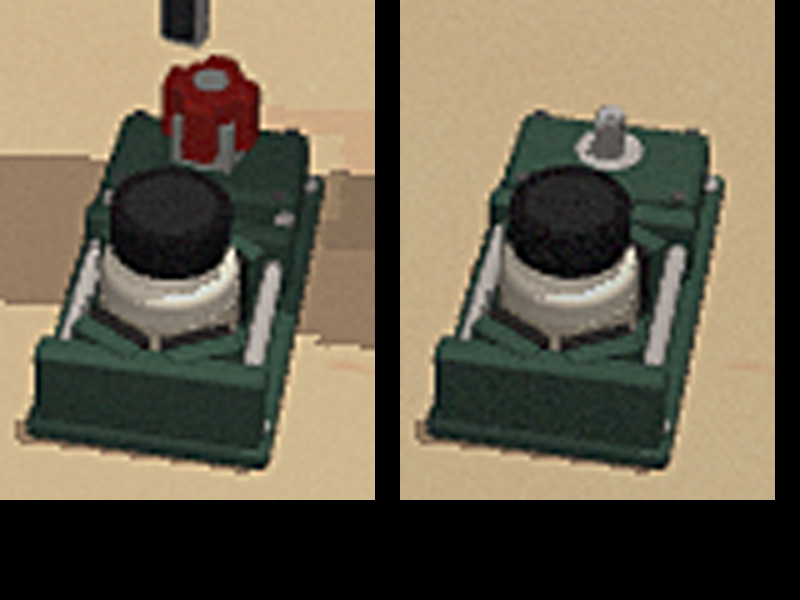

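The knob is seated: its disc is at crop (212,78) and its foot is on the housing. The crosshead bolt moved from crop (680-400,200) to (285,217), so the jaw has advanced. I'll measure the knob yaw and the bolt travel.

```bash
python3 - <<'E'
from m import *
np.set_printoptions(precision=1,suppress=True,linewidth=200)
ctr=np.array([498.6,-26.2])
for n,off in(("top",(1.,.7)),("side",(-1.,-.7))):
    c=avg(n,3); I=cv2.cvtColor(c["image"],cv2.COLOR_BGR2HSV)
    cc=proj(c,[*ctr,88]).astype(int); u0,v0=cc-18
    v,u=np.mgrid[v0:v0+36,u0:u0+36]; W=np.array([onplane(c,a,b,88) for a,b in zip(u.ravel(),v.ravel())])
    J=I[v0:v0+36,u0:u0+36].reshape(-1,3).astype(int); red=(J[:,1]>115)&((J[:,0]<9)|(J[:,0]>170))
    if n=="side": red&=J[:,2]>135
    d=W[:,:2]-ctr-off; r=np.hypot(*d.T); th=np.arctan2(d[:,1],d[:,0])
    for lo,hi in((14,30),(18,27)):
        k=red&(r>lo)&(r<hi); z=np.sum(np.exp(4j*th[k])) if k.sum() else 0; print(n,k.sum(),np.degrees(np.angle(z))/4%90,abs(z)/max(k.sum(),1))
    print(J[:,1].reshape(36,36)[6:30,4:32] if n=="side" else "")
s0=cv2.imread("pics/side0.png"); S=avg("side",2)["image"]
def bolt(im):
    h=cv2.cvtColor(im,cv2.COLOR_BGR2HSV); m=(h[...,2]>90)&(h[...,1]<80); w=np.zeros_like(m); w[214:232,350:362]=1
    return [(x[1],x[2][4]) for x in blobs(m&w,3)]
print(bolt(s0),bolt(S))
E
```

```text
top 0 0.0 0.0
top 0 0.0 0.0

side 0 0.0 0.0
side 0 0.0 0.0
[[ 81  81  79  82  85  33  64  36  16  33   8  27  15   3  52  80  81  83  82  81  80  79  82  78  77  80  80  81]
 [ 78  80  81  79  82  17 102  31  42   9  15  24  15   9  58  82  83  79  79  78  76  78  75  80  79  78  78  78]
 [ 76  79  78  79  82  28 118  70   8  24  20  28  22   9  53  84  82  77  80  81  79  79  80  79  78  76  77  79]
 [ 80  80  81  83  82  55 153  51 128  94  99  55  14   6  61  82  81  80  78  81  77  78  79  77  79  81  79  78]
 [ 80  78  79  78  80  80  72  32  21  15  85   5   6  19  83  80  79  77  78  81  80  79  78  77  77  80  81  80]
 [ 80  78  79  80  78  81  80  85  84  73  56  32  23  72  80  80  79  76  77  78  78  81  79  78  80  78  81  80]
 [ 84  83  81  82  83  83  82  83  80  80  81  85  81  80  75  73  75  73  76  77  77  79  78  81  78  76  78  78]
 [ 80  83  81  83  79  80  79  78  78  79  78  78  75  75  88 249 160 164 111  85  76  78  80  80  78  80  80  77]
 [ 80  78  80  81  82  80  77  76  74  72  72  93 119 122 246 247 250 250 244 231 117  73  77  81  78  78  78  80]
 [ 82 
[... 1098 characters left out ...]
 202 207 210 212 216 200 205 173  82  90  90]
 [ 31  17  56  56  60 123 222 135  27  69 223 217 199 203 210 188 208 199 223 200 205 212 208 229 152  86  90  88]
 [ 74  87  85  97 104 202 232  87  23  90 241 197 215 200 211 221 227 225 221  69 238 210 205 232 152  85  90  89]
 [ 81  58  68  89  89 141 219  97  14  93 210 183 213 214 211 214 129  23  18  24 238 213 197 238 129  86  91  90]
 [ 75  79  76  73  92 154 242 107  17  87 221 207 210 214 216 213 124  14  10  29 235 218 200 236 234 130 118  47]
 [ 75  68  68  82  72  94  26  39   7  89 213 217 205 205 212 206 131  12   5  18 232 208 224 201 155 106  92 102]]
[(array([354.8, 230.1]), np.int32(10))] [(array([356.3, 223.4]), np.int32(7))]
```

```bash
cat > yaw.py <<'E'
from m import *
def look(tag):
    out=[]
    for n in("top","side"):
        c=avg(n,3); I=cv2.cvtColor(c["image"],cv2.COLOR_BGR2HSV).astype(int)
        cc=proj(c,[498.6,-26.2,88]).astype(int); u0,v0=cc-18
        v,u=np.mgrid[v0:v0+36,u0:u0+36]; W=np.array([onplane(c,a,b,88) for a,b in zip(u.ravel(),v.ravel())])
        J=I[v0:v0+36,u0:u0+36].reshape(-1,3); red=(J[:,1]>115)&((J[:,0]<10)|(J[:,0]>168))
        if n=="side": red&=J[:,2]>np.percentile(J[red,2],99)*.82
        near=np.hypot(*(W[:,:2]-[498.6,-26.2]).T)<14
        disc=near&(J[:,1]<60); ctr=W[disc,:2].mean(0)
        d=W[:,:2]-ctr; r=np.hypot(*d.T); th=np.arctan2(d[:,1],d[:,0])
        for lo,hi in((14,30),(18,27)):
            k=red&(r>lo)&(r<hi); z=np.sum(np.exp(4j*th[k])) if k.sum() else 0; print(n,ctr.round(1),k.sum(),np.degrees(np.angle(z))/4%90,abs(z)/max(k.sum(),1))
        o=cc-np.array([45,35])
        out.append(cv2.resize(c["image"][o[1]:o[1]+90,o[0]-15:o[0]+85],None,fx=4,fy=5,interpolation=cv2.INTER_CUBIC))
    cv2.imwrite(f"pics/{tag}.png",np.hstack(out))
E
python3 - <<'E'
from yaw import *
s=bot.read_state(); j=s["joint_positions"].copy(); j[0]-=0.45; bot.move_joints(j); look("yaw1"); print(bot.read_state()["clock"])
E
```

```text
top [497.2 -25.5] 93 70.30734383787984 0.26617750312631305
top [497.2 -25.5] 52 69.43967344577085 0.4368680056148705
side [496.6 -30.7] 70 72.87832398744457 0.2785647235098742
side [496.6 -30.7] 36 71.1695300147557 0.460736500453484
22.1417
```

View pics/yaw1.png

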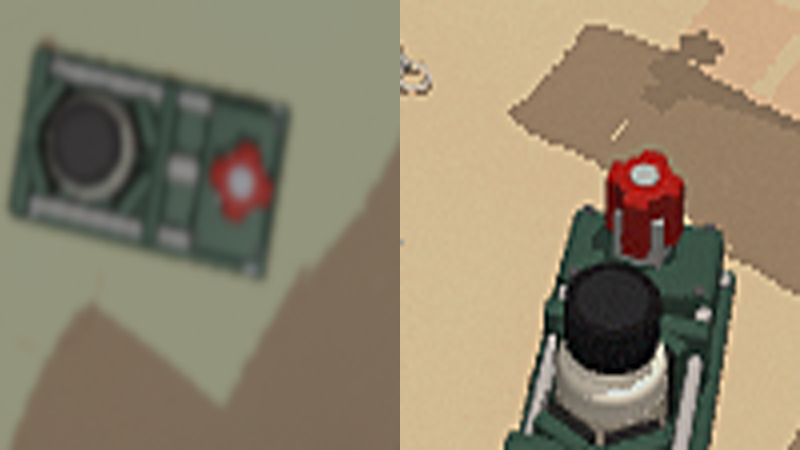

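The knob is seated, with its disc at pixel (240,180) in the left panel, and more of the rods is exposed behind the moving jaw. Its yaw of about 70° mod 90 doesn't fit a stop at 1.2 rad, so I'll quantify the jaw travel.

```bash
python3 - <<'E'
from m import *
np.set_printoptions(precision=0,suppress=True,linewidth=220)
t=avg("top",3); s=avg("side",3); y=np.radians(77.2); ex=np.array([np.cos(y),np.sin(y)]); ey=np.array([-ex[1],ex[0]])
for nm,c,f,off in(("top",t,"pics/top0.png",(1,.7)),("side",s,"pics/side0.png",(-1,-.7))):
    O=np.array([498.1,-26.3])+off+70*ex   # clamp origin
    i0=cv2.imread(f)
    for yy in((-25,0,25) if nm=="top" else (-36,-30)):
        xs=np.arange(-55,16,2.); uv=np.array([proj(c,[*(O+x*ex+yy*ey),40]) for x in xs],np.float32)
        for im in(i0,c["image"]): print(nm,yy,cv2.remap(cv2.cvtColor(im,cv2.COLOR_BGR2GRAY),uv[:,0].reshape(1,-1),uv[:,1].reshape(1,-1),cv2.INTER_LINEAR)[0])
a=s["image"][180:280,300:375]
P=[proj(s,[*(np.array([497.1,-27])+70*ex+x*ex),z]) for x,z in((-70,44),(-38,44))]; print(P)
# cap centre now vs before, both views
for n,c in(("top",t),("side",s)):
    Q=cloud(c); m=(np.hypot(Q[...,0]-524,Q[...,1]-90)<45)&(Q[...,2]>97)&(Q[...,2]<115); print(n,cv2.minEnclosingCircle(Q[m][:,:2].astype(np.float32)))
E
```

```text
top -25 [77 77 76 76 76 74 71 64 60 60 65 70 73 71 66 60 57 59 63 66 64 64 66 71 76 75 71 64 63 63 66 65 62 54 45 36]
top -25 [78 80 81 81 80 79 76 70 65 63 69 76 81 84 84 84 84 83 81 78 71 65 62 65 70 70 67 62 58 54 55 60 65 69 70 67]
top 0 [125 112  97  87  80  77  76  78  86  98 113 119 123 122 115 104  89  77  70  67  64  60  59  60  62  61  58  53  47  43  42  44  47  52  59  72]
top 0 [ 79  74  70  67  65  65  66  67  68  78  93 111 124 131 134 135 133 132 130 125 118 105  91  79  74  71  68  62  57  53  50  47  44  43  47  60]
top 25 [81 81 81 80 80 78 75 67 62 59 65 71 75 73 69 62 60 63 66 68 67 71 77 88 95 95 88 80 76 73 71 65 57 47 38 31]
top 25 [84 85 86 86 85 83 80 72 66 63 70 78 84 87 88 88 88 87 84 80 72 67 63 67 71 72 69 64 61 62 66 71 75 75 70 63]
side -36 [ 73  57  42  28  20  18  14  24  32  32  31  29  27  26  24  23  20  22  24  22  22  21  18  14  11  12  13  12   6  17  37  63  97 127 145 145]
side -36 [ 77  74  72  45  20  21  17  21  26  27  29  30  30  30  32  30  26  24  24  25  24  19  12  13  19  16  14  12   9   6   8  51  97 114 138 155]
side -30 [41 20 17 18 24 36 41 40 40 41 41 37 34 36 39 39 40 43 43 34 28 26 26 26 25 22 19 20 18 12  9  7  4  2 10 31]
side -30 [62 39 33 26 23 24 30 38 42 43 43 44 43 40 40 42 41 39 38 37 33 26 25 25 24 21 19 19 17 15 14 13 12  9 16 37]
[array([341., 210.]), array([339., 218.])]
top ((524.8118896484375, 91.75167083740234), 28.25604820251465)
side ((522.588623046875, 89.4463882446289), 31.766536712646484)
```

The jaw advanced about 11.5–12 mm, so the spindle is at its stop (1.2 rad × 10 mm), and the cap shifted about 1 mm towards the fixed jaw. Now the cap.

```bash
python3 - <<'E'
from m import *
np.set_printoptions(precision=2,suppress=True,linewidth=170)
y0=np.radians(-50); p=np.array([524.2,90.3,165.])
bot.move_gripper(80); bot.move_to(p,down(y0)); p[2]=97
print(bot.servo_line(p,speed=120,until_force=8)); F0=bot.read_state()["ft_force"]; M0=bot.read_state()["moment"]
bot.move_gripper(40,40)
def st(t):
    s=bot.read_state(); print(t,s["ee_pos"],s["ft_force"]-F0,s["moment"]-M0,round(s["grip_width"],2),round(s["clock"],2)); return s
s=st("grip40")
for _ in range(2):
    p[:2]+=np.clip(0.06*(s["ft_force"]-F0)[:2],-1,1); bot.servo_line(p,speed=30); s=st("recentre")
bot.move_gripper(40,100); s=st("grip100")
E
```

```text
False
grip40 [524.67  90.24  98.14] [-2.76 -0.68  6.69] [-0.27  0.17 -0.02] 56.28 25.02
recentre [524.67  90.22  98.17] [-0.33 -0.74  5.75] [-0.25 -0.03 -0.02] 55.91 25.27
recentre [524.66  90.22  98.18] [0.27 0.59 6.  ] [-0.13 -0.01  0.02] 56.16 25.52
grip100 [524.7   90.22  98.51] [-3.86 -0.2  10.56] [-0.23  0.35 -0.  ] 54.2 25.73
```

```bash
python3 - <<'E'
from m import *
np.set_printoptions(precision=2,suppress=True,linewidth=170)
y0=np.radians(-50); p=bot.read_state()["ee_pos"].copy(); z0=p[2]-0.2
def st(t):
    s=bot.read_state(); M=R.from_quat(np.array(s["tool_rot"])[[1,2,3,0]]).as_matrix()
    print(t,round(np.arctan2(M[1,1],M[0,1])-y0,3),s["ee_pos"],s["ft_force"],s["moment"],round(s["effort"][5],2),round(s["grip_width"],2),round(s["clock"],2)); return s
a=0
while a<1.49:
    a+=0.15; p[2]=z0+2.5*min(a,1.25); bot.servo_line(p,down(y0+a),speed=60); s=st(round(a,2))
    f=s["ft_force"]; p[:2]+=np.clip(0.03*f[:2],-.2,.2)
    if abs(s["moment"][2])>2 or np.linalg.norm(f)>50: print("stop"); break
E
```

```text
0.15 0.147 [524.96  90.27  99.19] [-1.06  0.08  3.21] [-0.11 -0.05  0.15] -0.62 54.45 26.03
0.3 0.295 [524.93  90.28  99.43] [0.51 0.12 3.7 ] [-0.03 -0.12  0.07] -0.62 54.46 26.33
0.45 0.444 [524.84  90.25  99.63] [-0.59  0.02  4.8 ] [-0.01 -0.11  0.05] -0.64 54.0 26.63
0.6 0.593 [524.7   90.25  99.87] [0.5  0.05 4.47] [-0.   -0.09  0.01] -0.66 53.66 26.93
0.75 0.743 [524.61  90.23 100.09] [-0.52 -0.52  3.7 ] [ 0.03 -0.12  0.01] -0.66 54.21 27.23
0.9 0.893 [524.58  90.2  100.4 ] [-0.44 -0.33  1.19] [-0.06 -0.17  0.03] -0.66 54.16 27.53
1.05 1.043 [524.65  90.2  100.75] [ 2.54 -0.99 -0.55] [-0.06 -0.32  0.04] -0.66 54.21 27.83
1.2 1.193 [524.76  90.24 101.27] [ 1.69 -0.38 -0.86] [-0.02 -0.34  0.06] -0.66 54.12 28.13
1.35 1.343 [524.88  90.28 101.46] [ 3.25  0.21 -0.21] [ 0.11 -0.54  0.  ] -0.65 54.35 28.43
1.5 1.493 [524.95  90.3  101.49] [ 3.93  0.52 -0.03] [ 0.12 -0.52  0.04] -0.65 53.99 28.73
```

```bash
python3 - <<'E'
from m import *
np.set_printoptions(precision=2,suppress=True,linewidth=170)
p=bot.read_state()["ee_pos"].copy(); 
for dz in (2,3,3,4):
    p[2]+=dz; h=bot.servo_line(p,speed=25,until_force=7); s=bot.read_state(); print(h,s["ee_pos"],s["ft_force"],s["moment"],s["grip_width"],s["clock"])
    if h: break
c=avg("side",2); cv2.imwrite("pics/lift.png",cv2.resize(c["image"][150:280,290:390],None,fx=6,fy=4.6,interpolation=cv2.INTER_CUBIC))
E
```

```text
False [525.    90.3  103.74] [ 2.76 -0.18  0.92] [-0.09 -0.46  0.03] 54.075773518883366 28.9833
False [524.98  90.31 106.72] [ 1.65 -0.52  0.56] [-0.12 -0.39 -0.01] 53.83179587752205 29.25
False [524.96  90.33 109.69] [1.66 0.31 0.37] [-0.05 -0.38  0.01] 54.25455721051846 29.5167
False [524.92  90.34 113.65] [ 1.15 -0.27 -0.37] [-0.03 -0.26 -0.02] 54.24751390151698 29.825
```

View pics/lift.png

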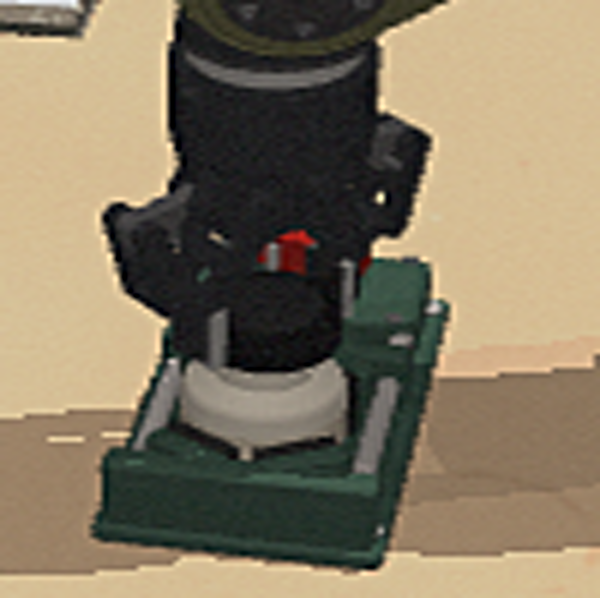

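The cap is rising in the grip, at crop (285,320). The jar stays down between the jaws, at crop (265,400), and the force is near zero. I'll lift on until the rim is about 30 mm above the mouth and verify.

```bash
python3 - <<'E'
from m import *
np.set_printoptions(precision=2,suppress=True,linewidth=170)
p=bot.read_state()["ee_pos"].copy(); p[2]=149; print(bot.servo_line(p,speed=60,until_force=12)); bot.dwell(.3); s=bot.read_state(); print(s["ee_pos"],s["ft_force"],s["grip_width"],s["clock"])
c=avg("side",3); cv2.imwrite("pics/final.png",cv2.resize(c["image"][130:280,280:400],None,fx=6,fy=4,interpolation=cv2.INTER_CUBIC))
E
```

```text
False
[524.83  90.31 148.78] [-0.8   0.28 -0.25] 54.570553655610134 30.9667
```

View pics/final.png

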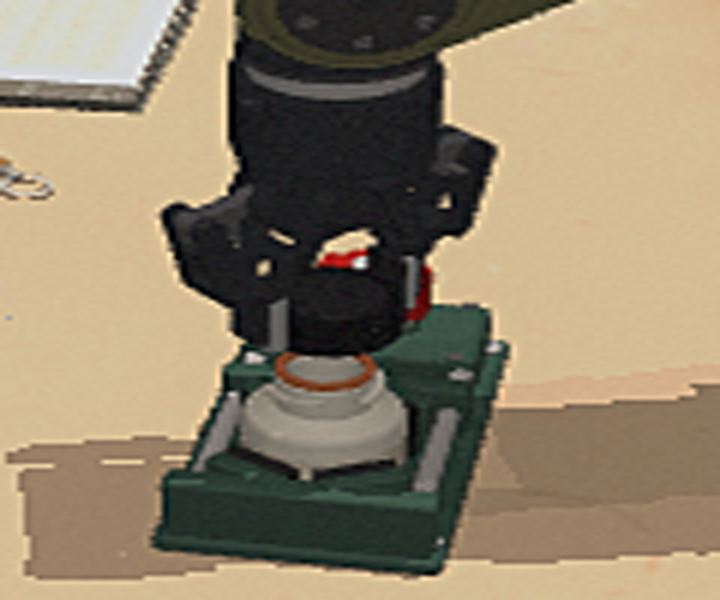

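The open mouth with its orange seal ring is at crop (325,368), and the cap is held level above it at (340,310). The jar is still clamped and the knob is on the spindle behind it. Handing in.

```bash
python3 -c "
from rig import bot
print(bot.finish_job())"
```

```text
the job is handed in; nothing more can be done
None
```

I handed the job in at about 31 s, with the cap off and held level about 30 mm above the jar's open mouth, the jar still clamped and the knob seated; jaw travel of 11–12 mm puts the spindle at or near its stop, but the knob ended about 20° further round than that explains, and I did not resolve why.

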